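# Air out the tabletop brooder

### The job

Air out the white tabletop brooder: with a fingertip, push the vent lever on its lid away from the closed end of its slot, past the half-open click and all the way to the far, fully open stop. Only then press the round fan button on the lid fully in and let it go. Push only: do not pinch the lever or ram it against its stop, and leave the jar, the pill bottle, the basket and the wipes tub where they stand.

Things in the scene. Friction and masses are not known exactly. Their poses are not given: they have to be found in the camera images.
- brooder: White tabletop brooder, 300 (x) by 340 (y) by 150 mm high, fixed, yaw up to 0.45 rad. Origin: centre of its underside; x away from the robot, y to its left, z up. Flat lid 150 mm up, with a slot plate (46 x 150 mm, 4 mm high, centred x 20, y 30 mm), the vent's sliding shutter (x 55 to 125, y 0 to 155 mm, 9 mm high) and the fan button (x -85, y -100 mm).
- vent_lever (a joint): Lever travel in m along brooder +y: 0 closed (the start), 0.035 half-open click, 0.070 fully open stop. Sprung detent: about 7 N to leave closed or half-open; some 4 mm past midway it snaps on to the next place and stays. Never tilts or lifts. A metal shutter moves with it, baring the dark vent. Dashes on the slot's robot side: shortest closed, longest fully open.
- lever_top (a point): Centre of the top of the lever's black upright handle: 30 mm across (brooder x), 14 mm thick (brooder y, its travel), 36 mm tall; top 44 mm and lower edge 8 mm above the lid. Closed it is at brooder x 20, y -5 mm; fully open x 20, y 65 mm. Behind it (brooder -y) the lid is bare but for the 4 mm slot plate.
- fan_button (a joint): Fan button travel in m: 0 = released, 0.006 = fully in (about 5 N). It springs back when let go.
- fan_button_top (a point): Centre of the top face of the round black fan button (28 mm across) in its grey housing on the brooder's lid; it is pressed straight down.
- jar: Bystander: open glass jar, 48 mm across, 52 mm high, standing loose at the far right of the lid. Origin: centre of its underside.
- pill_bottle: Bystander: small amber bottle with white cap, 36 mm across, 50 mm high, standing loose at the front left of the lid. Origin: centre of its underside.
- basket: Bystander: open blue plastic basket, 170 by 240 by 70 mm, loose on the bench to the left of the brooder. Origin: centre of its underside.
- wipes_tub: Bystander: wipes tub, 90 mm across, 160 mm high, loose on the bench to the right of the brooder. Origin: centre of its underside.

How it is judged:
By the outcome, as a careful person would: the job done as asked, in the order asked, and still so for the second after the job is handed in, with the robot touching nothing.
It also fails if it takes over 43 s, if anything falls off the work surface, if the arm or the gripper's body presses on something with over 40 N, if the wrist force passes 120 N, or if a joint passes its speed limit or range.

### The arm

A 7-joint arm with a two-finger parallel gripper is mounted at the origin on the work surface. World frame = base frame: x ahead of the robot, y to its left, z up, the work surface at z = 0. Lengths are in m, angles in degrees, forces in N, time in s.
With the tool pointing down it reaches from about 0.35 to 0.9 m from the base axis. Payload 7.2 kg.
Tool frame: the origin (TCP) lies between the finger pads; the fingertips stand 11 mm ahead of it and the grasp point (between the pads) lies 8 mm behind it (r.tips_ahead is the distance from the TCP to the fingertips, in m); z points along the fingers, y is the line along which they close (so a half turn about z gives the same grasp; the last joint's range is limited). The gripper opens to 85 mm and grips with 20 to 120 N. Pads are 22 mm wide; open, the fingers measure 114 mm over their backs; the gripper's body (76 mm by 85 mm) begins 54 mm behind the grasp point. The pads swing forward as they close: fully open they stand 13 mm farther back than shut.
Start: joints at [-74.439, 23.554, -0.728, 91.456, 0.321, 64.991, -4.71], TCP at [0.208, 0.589, 0.242] pointing down, gripper open.
Joint ranges: [-169.25, 169.25], [-16.82, 113.86], [-84.01, 82.57], [7.8, 145.47], [-59.2, 239.2], [7.22, 106.19], [-163.78, 163.78]. Speed limits (degrees/s): [136.94, 136.94, 172.46, 172.46, 180, 180, 180].

### API

Orientations are given as [roll, pitch, yaw] about the fixed x, y, z axes, in that order (R = Rz(yaw) Ry(pitch) Rx(roll)).
In Python, from workcell import r gives the robot as it stands.
- The arm moves only by the tool send_rows, never from a script. Its argument "rows" is a list of rows, each an object of numbers: "x", "y", "z": the shift along the tool's x, y, z in m; "ax", "ay", "az": the turn, a rotation vector about the tool's x, y, z in degrees. A call has 1 to 12 rows; each row is the pose to reach, as a shift and turn from the pose commanded when the call began, along the tool's axes at that moment; what a row does not reach only later rows make up. A row lasts 1/12 s, in which the tool goes at most 41.7 mm and 7.16 degrees, less where a joint would pass 70% of its speed; a pose out of reach is approached as far as the arm can. A call with a gripper value outside its range is refused whole. "hand" is the opening, from 0 (shut) to 1 (fully open), set as the call begins (left out, the last holds). The fingers move at their own pace and stop on an object; "squeeze" is the grip in N (left out, the last holds). Time passes only in rows, so rows that repeat a pose let the fingers close. It gives the time, the measured TCP pose, the force, the opening and the grip force at its end, in the units of the state.
- r.get_state(): the state, without advancing time (a new reading comes with each control period).
- r.read_camera(name): name is "scene" or "top" or "wrist"; returns the picture (384x512x3 uint8, red, green, blue); there is no depth.
- r.get_calibration(name): a dict with "vertical_fov" (degrees; the focal length in pixels is half the picture's height over the tangent of half this angle, whatever the lens; pixels are square), "cx", "cy" (the principal point, pixels), "rvec" (rotation vector, rad) and "tvec" (3), from world to camera coordinates, as OpenCV has them; the wrist camera has in their place "T_tool_cam" (4x4, takes a point from camera to tool coordinates, whose origin is the TCP and whose axes are the flange's). Camera axes: x right, y down, z forward; pixel columns grow to the right and rows downward; lengths in m; the calibration is good to about 2 mm. A picture is of the moment at which its call begins: read the wrist's pose just before it. get_calibration takes no time and is no camera call.
- r.close_job(): hands the job in; it is judged then, once.
The state is a dict: "time_s": time; "qpos": joint angles; "dq": joint speeds; "joint_efforts": joint torques, N m; "ee_pos": TCP position; "tool_rot": TCP orientation; "wrist_force": force on the tool from outside, world axes, zero at the start; "ft_torque": the same for the moment, N m; "grip_width": opening from 0.0 (shut) to 1.0 (fully open); "grasp_force": force on a finger pad.
Only numpy, scipy, OpenCV 4.12 (cv2) and the standard library are available. Lean on these libraries where they do the work, as an engineer would, in place of code of your own. Each camera call takes 0.05 s, during which the arm holds its last target. There are 200 camera calls.

## Working session

There is one attempt and no reset: what is moved stays moved. The work goes in short steps, Python scripts to look and compute and a tool call to move; the robot and the scene stay as the last step left them, time stands still between calls to the robot, and variables do not carry over. Pictures are saved under pics/ and viewed, at most 10 in all, crops included, and the job is handed in when it is done.

Besides the shell and the picture viewer there is one more tool, called after "Call:" as name(argument=value, ...), one argument or row to a line, values as JSON. send_rows: Moves the arm, as the interface text tells. Its arguments: {"type":"object","properties":{"rows":{"type":"array","items":{"type":"object","properties":{"x":{"type":"number"},"y":{"type":"number"},"z":{"type":"number"},"ax":{"type":"number"},"ay":{"type":"number"},"az":{"type":"number"}}}},"hand":{"type":"number"},"squeeze":{"type":"number"}},"required":["rows"]}

```bash
mkdir -p pics
python3 - <<'E'
from workcell import r
import cv2
s=r.get_state();print(s['time_s'],s['ee_pos'],s['tool_rot'],s['grip_width'])
ims=[r.read_camera(n) for n in('scene','top')]
for n,i in zip(('scene','top'),ims):
    cv2.imwrite(f'pics/{n}0.png',i[:,:,::-1]); print(n,r.get_calibration(n))
print(r.get_calibration('wrist'))
E
```

```text
0.0 [0.20818311 0.58877782 0.24144048] [-1.79904914e+02  6.55965866e-03  1.60530331e+02] 0.9993442282085512
scene {'vertical_fov': 57.176559472826796, 'cx': 262.10797289336847, 'cy': 196.6718676749428, 'rvec': array([ 1.97214751,  1.87350957, -0.52306211]), 'tvec': array([-0.04931573, -0.45542837,  1.50272637])}
top {'vertical_fov': 54.57921186380047, 'cx': 252.48869723788906, 'cy': 184.5748086061124, 'rvec': array([ 2.12481952, -2.13560066,  0.19461897]), 'tvec': array([-0.00174607,  0.62997294,  1.35293932])}
{'vertical_fov': 67.05276264856901, 'cx': 251.10335879086583, 'cy': 193.08932796915573, 'T_tool_cam': array([[-2.25152033e-04, -9.47657457e-01, -3.19288731e-01,
         8.31993609e-02],
       [ 9.99999332e-01,  1.48729908e-04, -1.14660135e-03,
        -2.18859697e-04],
       [ 1.13407310e-03, -3.19288776e-01,  9.47656790e-01,
        -1.31740845e-01],
       [ 0.00000000e+00,  0.00000000e+00,  0.00000000e+00,
         1.00000000e+00]])}
```

View pics/scene0.png

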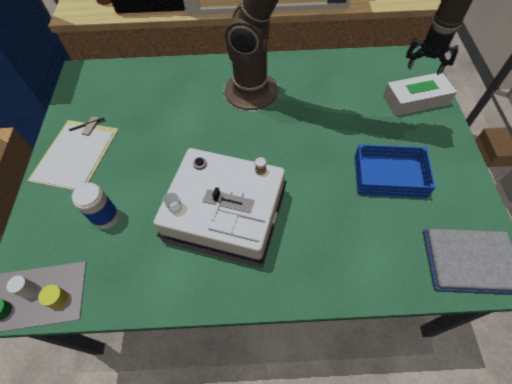

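View pics/top0.png

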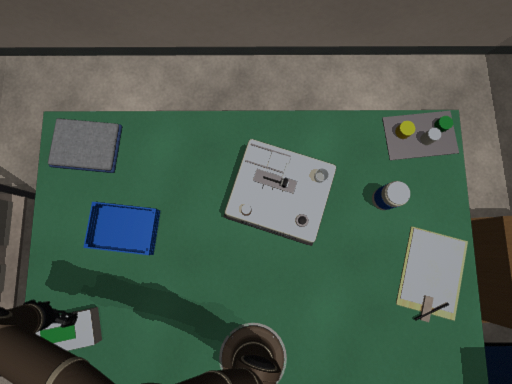

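The top picture shows the brooder centred near (281,192), turned about -17°, with the lever near (285,182) and the button near (302,220). The jar is at (321,176) and the bottle at (246,210). Next I measure the lid outline.

```bash
cat > h.py <<'E'
import numpy as np, cv2
from workcell import r
from scipy.spatial.transform import Rotation as R
def cam(name,st=None):
    c=r.get_calibration(name); f=192/np.tan(np.radians(c['vertical_fov']/2))
    if name=='wrist':
        T=np.eye(4);T[:3,:3]=R.from_euler('xyz',st['tool_rot'],degrees=True).as_matrix();T[:3,3]=st['ee_pos']
        T=T@c['T_tool_cam'];return f,c,T[:3,:3],T[:3,3]
    M=cv2.Rodrigues(c['rvec'])[0];return f,c,M.T,-M.T@c['tvec']
def ray(name,uv,z,st=None):
    f,c,M,o=cam(name,st)
    d=M@np.array([(uv[0]-c['cx'])/f,(uv[1]-c['cy'])/f,1]);return o+d*(z-o[2])/d[2]
def proj(name,p,st=None):
    f,c,M,o=cam(name,st);q=M.T@(np.array(p)-o);return f*q[0]/q[2]+c['cx'],f*q[1]/q[2]+c['cy']
E
python3 - <<'E'
from h import *
im=cv2.imread('pics/top0.png')
hsv=cv2.cvtColor(im,cv2.COLOR_BGR2HSV)
m=((hsv[...,1]<60)&(hsv[...,2]>110)).astype(np.uint8); m[:,:200]=0;m[:,350:]=0;m[:120]=0;m[260:]=0
m=cv2.morphologyEx(m,cv2.MORPH_CLOSE,np.ones((9,9)))
c=max(cv2.findContours(m,0,2)[0],key=cv2.contourArea)
w=np.array([ray('top',p[0],.15)[:2] for p in c],np.float32)
print(cv2.minAreaRect(c),cv2.minAreaRect(w))
print('px lever',ray('top',(285,182),.194),'button',ray('top',(302,220),.165))
v=cv2.resize(im[130:255,210:350],None,fx=5,fy=5,interpolation=2);cv2.imwrite('pics/topcrop.png',v[:600,:700])
E
```

```text
((281.2057800292969, 189.63755798339844), (94.55682373046875, 80.78641510009766), 17.818889617919922) ((0.5972340106964111, -0.10461711883544922), (0.3271907866001129, 0.28844836354255676), 71.76160430908203)
px lever [ 0.61358579 -0.11537101  0.194     ] button [ 0.4860449  -0.17368981  0.165     ]
```

View pics/topcrop.png

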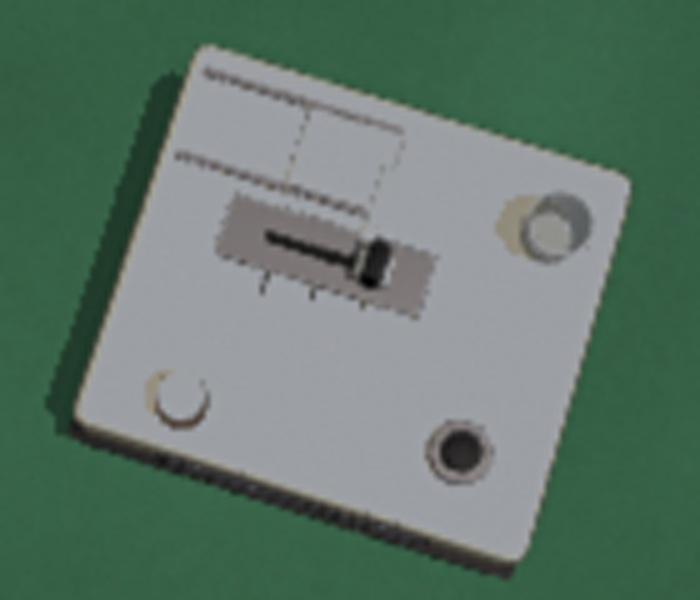

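Lid centre is about (0.597, -0.105) at yaw -18.2°, and the lever and button positions agree with it. I'll shut the gripper and go above a place behind the lever.

Call:
send_rows(
  hand=0,
  rows=[
    {"x": -0.01,"y": -0.01,"z": -0.01},
    {"x": -0.03,"y": -0.03,"z": -0.02},
    {"x": -0.058,"y": -0.055,"z": -0.03},
    {"x": -0.086,"y": -0.081,"z": -0.03},
    {"x": -0.114,"y": -0.107,"z": -0.03},
    {"x": -0.142,"y": -0.134,"z": -0.03},
    {"x": -0.17,"y": -0.16,"z": -0.03},
    {"x": -0.198,"y": -0.187,"z": -0.03},
    {"x": -0.226,"y": -0.213,"z": -0.03},
    {"x": -0.254,"y": -0.24,"z": -0.03},
    {"x": -0.282,"y": -0.266,"z": -0.03},
    {"x": -0.31,"y": -0.292,"z": -0.03},
  ],
)

```text
schema error: expected keys x, y, z, ax, ay, az
```

Call:
send_rows(
  rows=[
    {"x": -0.028,"y": -0.026},
    {"x": -0.056,"y": -0.053},
    {"x": -0.084,"y": -0.079},
    {"x": -0.112,"y": -0.106},
    {"x": -0.14,"y": -0.132},
    {"x": -0.168,"y": -0.159},
    {"x": -0.196,"y": -0.185},
    {"x": -0.224,"y": -0.212},
    {"x": -0.252,"y": -0.238,"az": -0.5},
    {"x": -0.28,"y": -0.265,"az": -1},
    {"x": -0.3,"y": -0.283,"az": -1.3},
    {"x": -0.309,"y": -0.292,"az": -1.3},
  ],
)

```text
schema error: expected keys x, y, z, ax, ay, az
```

Call:
send_rows(
  rows=[
    {"x": 0},
    {"x": 0},
    {"x": 0},
  ],
)

```text
schema error: expected keys x, y, z, ax, ay, az
```

Run:
```python
from h import *
s=r.get_state();im=r.read_camera('wrist');cv2.imwrite('pics/w1.png',im[:,:,::-1])
print(s['time_s'],s['ee_pos'],s['tool_rot'],s['grip_width'],s['wrist_force'])
a=np.radians(-18.2);bx=np.array([np.cos(a),np.sin(a)]);by=np.array([-bx[1],bx[0]]);c=np.array([.597,-.105])
for n,x,y,z in(('lever',.02,-.005,.194),('btn',-.085,-.1,.165)):
  print(n,proj('wrist',[*(c+x*bx+y*by),z],s))
```

```text
0.1 [0.20820985 0.58883381 0.2415242 ] [-1.79914714e+02  6.69503356e-03  1.60532160e+02] 1.0008337317512057 [0.18410364 0.10886993 0.5237677 ]
lever (np.float64(-136.4711056285943), np.float64(638.0992847403708))
btn (np.float64(-213.82055274501337), np.float64(564.5924157065285))
```

View pics/w1.png

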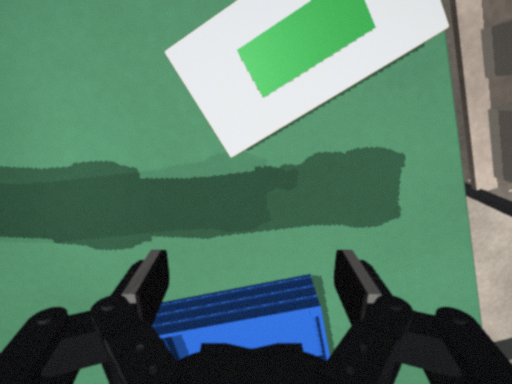

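The moves were refused because every row needs all six keys, so nothing has moved. The picture shows the start place, with the basket edge below the open fingers.

Call:
send_rows(
  hand=0,
  rows=[
    {"x": -0.01,"y": -0.01,"z": -0.01,"ax": 0,"ay": 0,"az": 0},
    {"x": -0.03,"y": -0.03,"z": -0.02,"ax": 0,"ay": 0,"az": 0},
    {"x": -0.058,"y": -0.055,"z": -0.03,"ax": 0,"ay": 0,"az": 0},
    {"x": -0.086,"y": -0.081,"z": -0.03,"ax": 0,"ay": 0,"az": 0},
    {"x": -0.114,"y": -0.107,"z": -0.03,"ax": 0,"ay": 0,"az": 0},
    {"x": -0.142,"y": -0.134,"z": -0.03,"ax": 0,"ay": 0,"az": 0},
    {"x": -0.17,"y": -0.16,"z": -0.03,"ax": 0,"ay": 0,"az": 0},
    {"x": -0.198,"y": -0.187,"z": -0.03,"ax": 0,"ay": 0,"az": 0},
    {"x": -0.226,"y": -0.213,"z": -0.03,"ax": 0,"ay": 0,"az": 0},
    {"x": -0.254,"y": -0.24,"z": -0.03,"ax": 0,"ay": 0,"az": 0},
    {"x": -0.282,"y": -0.266,"z": -0.03,"ax": 0,"ay": 0,"az": 0},
    {"x": -0.31,"y": -0.292,"z": -0.03,"ax": 0,"ay": 0,"az": 0},
  ],
)

```text
time_s: 1.15
ee_pos: [0.4036, 0.208, 0.273]
tool_rot: [179.9, 0.0, 160.5]
wrist_force: [1.1, 0.0, 0.2]
grip_width: 0.001
grasp_force: 0.0
```

Call:
send_rows(
  rows=[
    {"x": -0.028,"y": -0.026,"z": 0,"ax": 0,"ay": 0,"az": 0},
    {"x": -0.056,"y": -0.053,"z": 0,"ax": 0,"ay": 0,"az": 0},
    {"x": -0.084,"y": -0.079,"z": 0,"ax": 0,"ay": 0,"az": 0},
    {"x": -0.112,"y": -0.106,"z": 0,"ax": 0,"ay": 0,"az": 0},
    {"x": -0.14,"y": -0.132,"z": 0,"ax": 0,"ay": 0,"az": 0},
    {"x": -0.168,"y": -0.159,"z": 0,"ax": 0,"ay": 0,"az": 0},
    {"x": -0.196,"y": -0.185,"z": 0,"ax": 0,"ay": 0,"az": 0},
    {"x": -0.224,"y": -0.212,"z": 0,"ax": 0,"ay": 0,"az": 0},
    {"x": -0.252,"y": -0.238,"z": 0,"ax": 0,"ay": 0,"az": -0.5},
    {"x": -0.28,"y": -0.265,"z": 0,"ax": 0,"ay": 0,"az": -1},
    {"x": -0.3,"y": -0.283,"z": 0,"ax": 0,"ay": 0,"az": -1.3},
    {"x": -0.309,"y": -0.292,"z": 0,"ax": 0,"ay": 0,"az": -1.3},
  ],
)

```text
time_s: 2.15
ee_pos: [0.5972, -0.1725, 0.2726]
tool_rot: [-179.9, 0.0, 161.6]
wrist_force: [-1.3, -0.1, -0.5]
grip_width: 0.002
grasp_force: 0.0
```

Call:
send_rows(
  rows=[
    {"x": 0,"y": 0,"z": 0,"ax": 0,"ay": 0,"az": 0},
    {"x": 0,"y": 0,"z": 0,"ax": 0,"ay": 0,"az": 0},
    {"x": 0,"y": 0,"z": 0,"ax": 0,"ay": 0,"az": 0},
  ],
)

```text
time_s: 2.4
ee_pos: [0.5968, -0.166, 0.2723]
tool_rot: [179.9, -0.1, 161.9]
wrist_force: [1.0, 0.6, -0.2]
grip_width: 0.003
grasp_force: 0.0
```

Run:
```python
from h import *
s=r.get_state();im=r.read_camera('wrist');cv2.imwrite('pics/w2.png',im[:,:,::-1])
print(s['time_s'],s['ee_pos'],s['tool_rot'],s['grip_width'],s['wrist_force'])
a=np.radians(-18.2);bx=np.array([np.cos(a),np.sin(a)]);by=np.array([-bx[1],bx[0]]);c=np.array([.597,-.105])
for n,x,y,z in(('lever',.02,-.005,.194),('btn',-.085,-.1,.165)):
  print(n,proj('wrist',[*(c+x*bx+y*by),z],s))
```

```text
2.4 [ 0.59676784 -0.1660041   0.2723293 ] [ 1.79928321e+02 -5.05641140e-02  1.61901825e+02] 0.0026293372002820416 [ 1.03023122  0.64047302 -0.24280184]
lever (np.float64(319.5261426988359), np.float64(209.79118455500216))
btn (np.float64(196.50119922689362), np.float64(66.83631892730972))
```

View pics/w2.png

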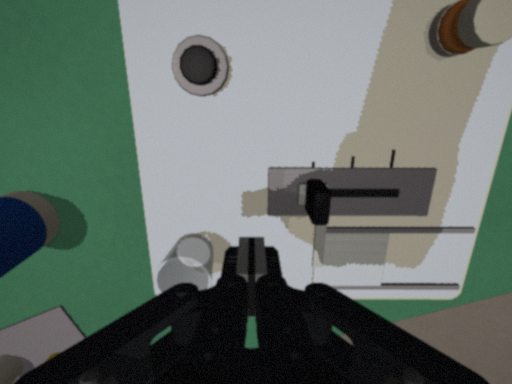

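The lever stands at about (318,203) and the button at (198,66), both within a few pixels of prediction. The shut fingertip at (252,250) is about 15 mm thick, and the jar at (188,265) is clear. I'll go down behind the lever.

Call:
send_rows(
  rows=[
    {"x": -0.001,"y": 0,"z": 0.015,"ax": 0,"ay": 0,"az": 0},
    {"x": -0.001,"y": 0,"z": 0.035,"ax": 0,"ay": 0,"az": 0},
    {"x": -0.001,"y": 0,"z": 0.055,"ax": 0,"ay": 0,"az": 0},
    {"x": -0.001,"y": 0,"z": 0.07,"ax": 0,"ay": 0,"az": 0},
    {"x": -0.001,"y": 0,"z": 0.082,"ax": 0,"ay": 0,"az": 0},
    {"x": -0.001,"y": 0.005,"z": 0.089,"ax": 0,"ay": 0,"az": 0},
    {"x": -0.001,"y": 0.015,"z": 0.089,"ax": 0,"ay": 0,"az": 0},
    {"x": -0.001,"y": 0.025,"z": 0.089,"ax": 0,"ay": 0,"az": 0},
    {"x": -0.001,"y": 0.025,"z": 0.089,"ax": 0,"ay": 0,"az": 0},
    {"x": -0.001,"y": 0.025,"z": 0.089,"ax": 0,"ay": 0,"az": 0},
  ],
)

```text
time_s: 3.28
ee_pos: [0.607, -0.1427, 0.1842]
tool_rot: [180.0, 0.1, 162.0]
wrist_force: [-0.1, -0.8, -0.3]
grip_width: -0.005
grasp_force: 0.0
```

Call:
send_rows(
  rows=[
    {"x": 0,"y": 0.003,"z": 0,"ax": 0,"ay": 0,"az": 0},
    {"x": 0,"y": 0.006,"z": 0,"ax": 0,"ay": 0,"az": 0},
    {"x": 0,"y": 0.009,"z": 0,"ax": 0,"ay": 0,"az": 0},
    {"x": 0,"y": 0.012,"z": 0,"ax": 0,"ay": 0,"az": 0},
    {"x": 0,"y": 0.015,"z": 0,"ax": 0,"ay": 0,"az": 0},
    {"x": 0,"y": 0.018,"z": 0,"ax": 0,"ay": 0,"az": 0},
    {"x": 0,"y": 0.018,"z": 0,"ax": 0,"ay": 0,"az": 0},
  ],
)

```text
time_s: 3.87
ee_pos: [0.6112, -0.1288, 0.1836]
tool_rot: [-179.9, 0.0, 161.7]
wrist_force: [-1.9, -4.3, 1.7]
grip_width: -0.001
grasp_force: 2.4
```

Call:
send_rows(
  rows=[
    {"x": 0,"y": 0.002,"z": 0,"ax": 0,"ay": 0,"az": 0},
    {"x": 0,"y": 0.004,"z": 0,"ax": 0,"ay": 0,"az": 0},
    {"x": 0,"y": 0.006,"z": 0,"ax": 0,"ay": 0,"az": 0},
    {"x": 0,"y": 0.008,"z": 0,"ax": 0,"ay": 0,"az": 0},
    {"x": 0,"y": 0.01,"z": 0,"ax": 0,"ay": 0,"az": 0},
    {"x": 0,"y": 0.012,"z": 0,"ax": 0,"ay": 0,"az": 0},
    {"x": 0,"y": 0.014,"z": 0,"ax": 0,"ay": 0,"az": 0},
    {"x": 0,"y": 0.016,"z": 0,"ax": 0,"ay": 0,"az": 0},
    {"x": 0,"y": 0.018,"z": 0,"ax": 0,"ay": 0,"az": 0},
    {"x": 0,"y": 0.02,"z": 0,"ax": 0,"ay": 0,"az": 0},
    {"x": 0,"y": 0.022,"z": 0,"ax": 0,"ay": 0,"az": 0},
    {"x": 0,"y": 0.022,"z": 0,"ax": 0,"ay": 0,"az": 0},
  ],
)

```text
time_s: 4.87
ee_pos: [0.6187, -0.1051, 0.1831]
tool_rot: [180.0, -0.0, 161.9]
wrist_force: [-0.2, -0.5, -0.1]
grip_width: -0.002
grasp_force: 0.0
```

Run:
```python
from h import *
s=r.get_state();im=r.read_camera('wrist');cv2.imwrite('pics/w3.png',im[:,:,::-1])
a=np.radians(-18.2);bx=np.array([np.cos(a),np.sin(a)]);by=np.array([-bx[1],bx[0]]);c=np.array([.597,-.105])
d=s['ee_pos'][:2]-c;print(s['ee_pos'],d@bx,d@by,s['wrist_force'])
for y in(-.005,.03,.065):print(proj('wrist',[*(c+.02*bx+y*by),.194],s))
```

```text
[ 0.61871431 -0.10510816  0.18308893] 0.020661772384296607 0.006679386450703317 [-0.18953239 -0.47677759 -0.13133147]
(np.float64(227.81665638691365), np.float64(274.60829164591706))
(np.float64(299.8234784352595), np.float64(274.72292671994916))
(np.float64(371.8331841697353), np.float64(274.83756638481805))
```

View pics/w3.png

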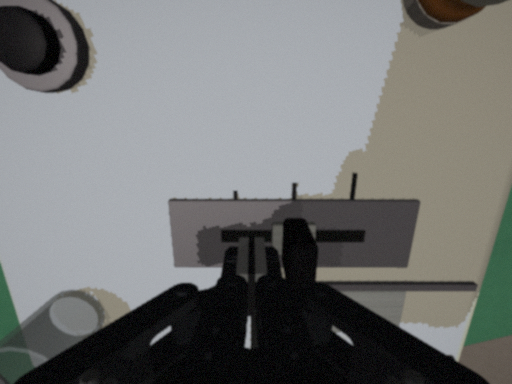

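The lever is now at the half-open dash: handle at about (300,250), middle dash at (294,190), and the finger is clear of it at (250,260). Next is the second stage.

Call:
send_rows(
  rows=[
    {"x": 0,"y": 0.004,"z": 0,"ax": 0,"ay": 0,"az": 0},
    {"x": 0,"y": 0.008,"z": 0,"ax": 0,"ay": 0,"az": 0},
    {"x": 0,"y": 0.01,"z": 0,"ax": 0,"ay": 0,"az": 0},
    {"x": 0,"y": 0.012,"z": 0,"ax": 0,"ay": 0,"az": 0},
    {"x": 0,"y": 0.014,"z": 0,"ax": 0,"ay": 0,"az": 0},
    {"x": 0,"y": 0.016,"z": 0,"ax": 0,"ay": 0,"az": 0},
    {"x": 0,"y": 0.018,"z": 0,"ax": 0,"ay": 0,"az": 0},
    {"x": 0,"y": 0.02,"z": 0,"ax": 0,"ay": 0,"az": 0},
    {"x": 0,"y": 0.022,"z": 0,"ax": 0,"ay": 0,"az": 0},
    {"x": 0,"y": 0.024,"z": 0,"ax": 0,"ay": 0,"az": 0},
  ],
)

```text
time_s: 5.75
ee_pos: [0.6259, -0.0839, 0.1833]
tool_rot: [-180.0, 0.0, 161.8]
wrist_force: [-1.1, -2.6, 0.4]
grip_width: -0.002
grasp_force: 1.4
```

Call:
send_rows(
  rows=[
    {"x": 0,"y": 0.002,"z": 0,"ax": 0,"ay": 0,"az": 0},
    {"x": 0,"y": 0.004,"z": 0,"ax": 0,"ay": 0,"az": 0},
    {"x": 0,"y": 0.006,"z": 0,"ax": 0,"ay": 0,"az": 0},
    {"x": 0,"y": 0.008,"z": 0,"ax": 0,"ay": 0,"az": 0},
    {"x": 0,"y": 0.01,"z": 0,"ax": 0,"ay": 0,"az": 0},
    {"x": 0,"y": 0.01,"z": 0,"ax": 0,"ay": 0,"az": 0},
    {"x": 0,"y": 0.01,"z": 0,"ax": 0,"ay": 0,"az": 0},
  ],
)

```text
time_s: 6.33
ee_pos: [0.6292, -0.0734, 0.1832]
tool_rot: [180.0, -0.0, 161.9]
wrist_force: [0.4, -0.3, 0.2]
grip_width: 0.004
grasp_force: 0.0
```

Run:
```python
from h import *
s=r.get_state();im=r.read_camera('wrist');cv2.imwrite('pics/w4.png',im[:,:,::-1])
a=np.radians(-18.2);bx=np.array([np.cos(a),np.sin(a)]);by=np.array([-bx[1],bx[0]]);c=np.array([.597,-.105])
d=s['ee_pos'][:2]-c;print(s['ee_pos'],d@bx,d@by,s['wrist_force'])
for y in(-.005,.03,.065):print(proj('wrist',[*(c+.02*bx+y*by),.194],s))
```

```text
[ 0.62919382 -0.0734089   0.18323636] 0.020716224600609928 0.040065916170125164 [ 0.42571672 -0.31044167  0.22013383]
(np.float64(159.2191486446049), np.float64(274.2550504016882))
(np.float64(231.14854315221203), np.float64(274.3497060854312))
(np.float64(303.0959574543507), np.float64(274.4443854823722))
```

View pics/w4.png

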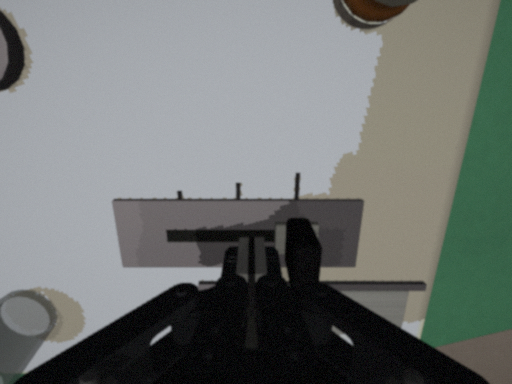

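The lever has snapped to the longest dash: handle at about (301,250), dash at (297,185), fully open with no force on it. I'll back off, rise and go above the button.

Call:
send_rows(
  rows=[
    {"x": 0,"y": -0.006,"z": 0,"ax": 0,"ay": 0,"az": 0},
    {"x": 0,"y": -0.01,"z": -0.015,"ax": 0,"ay": 0,"az": 0},
    {"x": 0,"y": -0.012,"z": -0.035,"ax": 0,"ay": 0,"az": 0},
    {"x": 0.01,"y": -0.02,"z": -0.055,"ax": 0,"ay": 0,"az": 0},
    {"x": 0.028,"y": -0.04,"z": -0.055,"ax": 0,"ay": 0,"az": 0},
    {"x": 0.046,"y": -0.063,"z": -0.055,"ax": 0,"ay": 0,"az": 0},
    {"x": 0.064,"y": -0.086,"z": -0.055,"ax": 0,"ay": 0,"az": 0},
    {"x": 0.082,"y": -0.109,"z": -0.055,"ax": 0,"ay": 0,"az": 0},
    {"x": 0.097,"y": -0.128,"z": -0.055,"ax": 0,"ay": 0,"az": 0},
    {"x": 0.106,"y": -0.14,"z": -0.055,"ax": 0,"ay": 0,"az": 0},
    {"x": 0.106,"y": -0.14,"z": -0.04,"ax": 0,"ay": 0,"az": 0},
    {"x": 0.106,"y": -0.14,"z": -0.025,"ax": 0,"ay": 0,"az": 0},
  ],
)

```text
time_s: 7.38
ee_pos: [0.4848, -0.1751, 0.2091]
tool_rot: [179.9, 0.2, 161.7]
wrist_force: [0.4, -0.1, -0.1]
grip_width: -0.002
grasp_force: 0.0
```

Call:
send_rows(
  rows=[
    {"x": 0,"y": 0,"z": 0.008,"ax": 0,"ay": 0,"az": 0},
    {"x": 0,"y": 0,"z": 0.01,"ax": 0,"ay": 0,"az": 0},
    {"x": 0,"y": 0,"z": 0.01,"ax": 0,"ay": 0,"az": 0},
  ],
)

```text
time_s: 7.63
ee_pos: [0.4847, -0.1737, 0.1979]
tool_rot: [-180.0, -0.1, 161.8]
wrist_force: [-0.1, 0.5, 0.8]
grip_width: 0.001
grasp_force: 0.0
```

Run:
```python
from h import *
s=r.get_state();im=r.read_camera('wrist');cv2.imwrite('pics/w5.png',im[:,:,::-1])
a=np.radians(-18.2);bx=np.array([np.cos(a),np.sin(a)]);by=np.array([-bx[1],bx[0]]);c=np.array([.597,-.105])
d=s['ee_pos'][:2]-c;print(s['ee_pos'],d@bx,d@by,s['wrist_force'])
print(proj('wrist',[*(c-.085*bx-.1*by),.165],s))
```

```text
[ 0.48471226 -0.17374895  0.19786843] -0.0851975190772386 -0.10038095918616328 [-0.13720834  0.49039277  0.83465914]
(np.float64(252.3678479557311), np.float64(235.16612650677752))
```

View pics/w5.png

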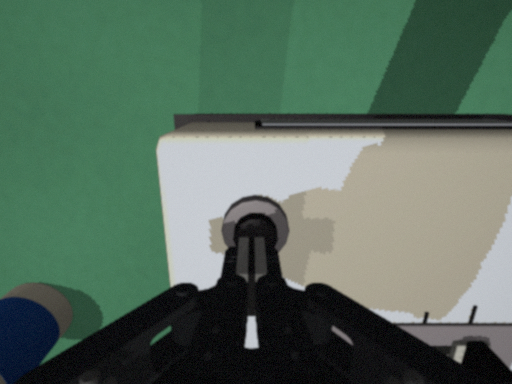

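The tip sits above the button, seen at about (256,231) against a predicted (252,235), so it is centred to within about 2 mm. I'll descend slowly.

Call:
send_rows(
  rows=[
    {"x": 0.001,"y": 0.002,"z": 0.004,"ax": 0,"ay": 0,"az": 0},
    {"x": 0.001,"y": 0.002,"z": 0.008,"ax": 0,"ay": 0,"az": 0},
    {"x": 0.001,"y": 0.002,"z": 0.012,"ax": 0,"ay": 0,"az": 0},
    {"x": 0.001,"y": 0.002,"z": 0.016,"ax": 0,"ay": 0,"az": 0},
    {"x": 0.001,"y": 0.002,"z": 0.016,"ax": 0,"ay": 0,"az": 0},
    {"x": 0.001,"y": 0.002,"z": 0.016,"ax": 0,"ay": 0,"az": 0},
  ],
)

```text
time_s: 8.18
ee_pos: [0.4845, -0.1715, 0.1822]
tool_rot: [180.0, -0.0, 161.8]
wrist_force: [0.4, 0.1, 1.0]
grip_width: -0.0
grasp_force: 0.9
```

Call:
send_rows(
  rows=[
    {"x": 0,"y": 0,"z": 0.002,"ax": 0,"ay": 0,"az": 0},
    {"x": 0,"y": 0,"z": 0.003,"ax": 0,"ay": 0,"az": 0},
    {"x": 0,"y": 0,"z": 0.003,"ax": 0,"ay": 0,"az": 0},
  ],
)

```text
time_s: 8.43
ee_pos: [0.4845, -0.1715, 0.1793]
tool_rot: [180.0, 0.0, 161.8]
wrist_force: [0.0, 1.4, 3.7]
grip_width: 0.003
grasp_force: 1.8
```

Call:
send_rows(
  rows=[
    {"x": 0,"y": 0,"z": 0.002,"ax": 0,"ay": 0,"az": 0},
    {"x": 0,"y": 0,"z": 0.003,"ax": 0,"ay": 0,"az": 0},
    {"x": 0,"y": 0,"z": 0.003,"ax": 0,"ay": 0,"az": 0},
  ],
)

```text
time_s: 8.68
ee_pos: [0.4846, -0.1716, 0.177]
tool_rot: [180.0, 0.0, 161.8]
wrist_force: [-2.8, 2.3, 11.7]
grip_width: -0.006
grasp_force: 5.5
```

Call:
send_rows(
  rows=[
    {"x": 0,"y": 0,"z": 0.001,"ax": 0,"ay": 0,"az": 0},
    {"x": 0,"y": 0,"z": 0.0015,"ax": 0,"ay": 0,"az": 0},
    {"x": 0,"y": 0,"z": 0.0015,"ax": 0,"ay": 0,"az": 0},
  ],
)

```text
time_s: 8.93
ee_pos: [0.4847, -0.1717, 0.1768]
tool_rot: [179.9, 0.1, 161.8]
wrist_force: [-8.7, 5.2, 25.1]
grip_width: 0.006
grasp_force: 12.6
```

The tip is on a hard stop at 25 N after about 6 mm of travel, so the button is fully in. I'll release, retreat and check.

Call:
send_rows(
  rows=[
    {"x": 0,"y": 0,"z": -0.005,"ax": 0,"ay": 0,"az": 0},
    {"x": 0,"y": 0,"z": -0.02,"ax": 0,"ay": 0,"az": 0},
    {"x": 0,"y": 0,"z": -0.045,"ax": 0,"ay": 0,"az": 0},
    {"x": 0,"y": 0,"z": -0.075,"ax": 0,"ay": 0,"az": 0},
    {"x": 0.03,"y": 0,"z": -0.1,"ax": 0,"ay": 0,"az": 0},
    {"x": 0.06,"y": 0,"z": -0.12,"ax": 0,"ay": 0,"az": 0},
    {"x": 0.08,"y": 0,"z": -0.13,"ax": 0,"ay": 0,"az": 0},
    {"x": 0.08,"y": 0,"z": -0.13,"ax": 0,"ay": 0,"az": 0},
    {"x": 0.08,"y": 0,"z": -0.13,"ax": 0,"ay": 0,"az": 0},
  ],
)

```text
time_s: 9.68
ee_pos: [0.4082, -0.1466, 0.3054]
tool_rot: [179.9, 0.1, 161.9]
wrist_force: [0.6, 0.1, 0.2]
grip_width: -0.001
grasp_force: 0.0
```

Run:
```python
from h import *
s=r.get_state();print(s['ee_pos'],s['wrist_force'])
a=r.read_camera('top')[130:255,210:350,::-1];b=r.read_camera('scene')[140:265,140:300,::-1]
v=np.hstack([cv2.resize(a,None,fx=2.6,fy=2.6,interpolation=2),cv2.resize(b,None,fx=2.6,fy=2.6,interpolation=2)]);cv2.imwrite('pics/end.png',v)
```

```text
[ 0.4081972  -0.14663632  0.30538955] [0.61479188 0.0789535  0.18874751]
```

View pics/end.png

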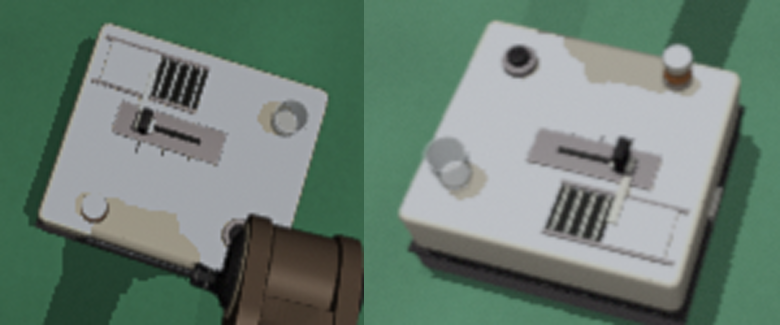

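The lever is at the longest dash (crop (145,120) and (622,153)) with the vent bared. The button at (519,60) is back up, and the jar and bottle have not moved.

```bash
python3 -c "
from workcell import r
print(r.close_job())"
```

```text
the job is handed in; nothing more can be done
None
```

I pushed the vent lever past the half-open click to the fully open stop, then pressed the fan button fully in (hard stop at 25 N) and released it; the final pictures show the jar and pill bottle unmoved, the arm never went near the basket or wipes tub, and I handed the job in at about 10 s.

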